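# Hang the heat-sink plate in the tipped amplifier

## Robot

A 7-joint arm with a two-finger parallel gripper is mounted at the origin on the work surface. World frame = base frame: x ahead of the robot, y to its left, z up, the work surface at z = 0. Lengths are in m, angles in rad, forces in N, time in s.
With the tool pointing down it reaches from about 0.4 to 0.9 m from the base axis. Payload 5.6 kg.
Tool frame: the origin (TCP) lies at the very end of the fingers, on their centre line; the grasp point (between the pads) lies 19 mm behind it; z points along the fingers, x is the direction in which the jaws open and shut, and the axes are right-handed (so a half turn about z gives the same grasp; the last joint's range is limited). The gripper opens to 92 mm and grips with 3 to 60 N. Pads are 20 mm wide; open, the fingers measure 128 mm over their backs; the gripper's body (75 mm by 189 mm) begins 69 mm behind the grasp point.
Start: joints at [1.19, 0.468, -0.012, 1.603, 0.006, 1.071, -0.056], TCP at [0.215, -0.613, 0.184] pointing down, gripper open.
Joint ranges: [-2.53, 2.53], [-0.31, 2.02], [-1.57, 1.55], [0.28, 2.44], [-1.29, 4.43], [0.15, 1.84], [-2.92, 2.92]. Speed limits (rad/s): [2.57, 2.57, 3.14, 3.14, 3.14, 3.14, 3.14].

## Interface

Orientations are given as a unit quaternion [x, y, z, w].
In Python, from station import manip gives the robot as it stands. The module is installed in compiled form; this text tells all that it offers.
- The arm moves only by the tool arm_command, never from a script. Its argument "steps" is one flat list of numbers, 6 for each row, row after row: the shift along the world's x, y, z in mm, then the turn, a rotation vector about the world's x, y, z in rad. A call has 1 to 12 rows; each row is the pose to reach, as a shift and turn from the pose measured when the call began; what a row does not reach only later rows make up. A row lasts 1/8 s, in which the tool goes at most 62.5 mm and 10.7 degrees, less where a joint would pass 70% of its speed; a pose out of reach is approached as far as the arm can. A call with a gripper value outside its range is refused whole. "claw" is the closure, from 0 (fully open) to 1 (shut), set as the call begins (left out, the last holds). The fingers move at their own pace and stop on an object; the grip force is fixed at half the most. Time passes only in rows, so rows that repeat a pose let the fingers close. It gives the time, the measured TCP pose, the force and the opening at its end, in the units of the state.
- manip.sense(): the state, without advancing time (a new reading comes with each control period).
- manip.camera(name): name is "scene" or "top" or "wrist"; returns a dict with "img" (384x512x3 uint8, blue, green, red), "camera_matrix" (3x3 intrinsics, pixels), "D" ([k1, k2, p1, p2, k3] as OpenCV has them; the pictures are not rectified), "extrinsics" (4x4, takes a point from world to camera coordinates). Camera axes: x right, y up, looking along -z (the intrinsics and any distortion apply to the point x, -y, -z); pixel columns grow to the right and rows downward; lengths in m; the calibration is good to about 2 mm. A picture is of the moment at which its call begins. There is no depth.
- manip.finish_job(): hands the job in, once; it reports no verdict.
The state is a dict: "t": time; "qpos": joint angles; "joint_velocities": joint speeds; "tau": joint torques, N m; "ee_pos": TCP position; "eef_rot": TCP orientation; "contact_force": force on the tool from outside, world axes, zero at the start; "ft_torque": the same for the moment, N m; "grip_width": opening from 0.0 (shut) to 1.0 (fully open).
Only numpy, scipy, OpenCV 4.12 (cv2) and the standard library are available. Lean on these libraries where they do the work, as an engineer would, in place of code of your own. Each camera call takes 0.05 s, during which the arm holds its last target. There are 200 camera calls.

## Task

Hang the loose heat-sink plate inside the tipped amplifier chassis: pass its two keyholes over the two screw heads, rib outward and narrow slots up the slope, and slide it down the slope until it is fully home under the heads. Then swing the latch fully closed behind its upper edge and let go, leaving the other things on the table where they are.

Things in the scene. Friction and masses are not known exactly. Their poses are not given: they have to be found in the camera images.
- plate_grip (a point): Loose aluminium heat-sink plate, 220 g, flat on the table: base 100 (x) x 110 (y) x 4 mm thick; one upright central rib to hold it by, 60 long (x), 10 thick (y), rising 36 above the base; edges y = +-55 folded up 12; four black transistors 5 high near the corners. Point: the rib's centre, 22 above the plate's underside, over the base's middle; z out of the ribbed side.
- keyhole_a (a point): Centre of the round entry (20 wide) of one keyhole through the plate's base, at y = +36, x = -10 mm of the plate, at its underside; same axes as the plate. From it a slot 8.5 wide runs to +x and ends at plate x = +13, so that a screw shank at the slot's end stands at plate x = +10.
- keyhole_b (a point): The same of the plate's other keyhole, at y = -36, x = -10 mm.
- mount: Open amplifier chassis, fixed, tipped 32 degrees towards the robot. Origin on its bare metal floor midway between the two screws; x up the slope, y across, z the floor's outward normal. Plate's x goes along this x: its middle at x = +10 mm puts the entries over the heads, at x = -10 it is home, underside on the floor. Low walls at x = -88, +119, y = +-119 (to 38 high); parts to 42 high at |y| > 78.
- screw_a (a point): Fixed screw at y = +36, x = 0 mm of mount; the point is the middle of its head's top, 11 above the floor. Head 14 wide with its underside 7 above the floor; shank 6 wide; same axes as mount.
- screw_b (a point): The same screw at y = -36.
- latch (a joint): Steel latch hinged about the chassis floor's normal, pivot at x = +85, y = 0 mm of mount. 0: closed, pointing down the slope, its end at x = +43 just behind the upper edge of a plate that is home. 1.57: open, pointing to -y; starts open. Stays where left, needs about 2 N at its knob, stops at 0; cannot close while the plate is over 3 mm short of home.
- latch_knob (a point): Middle of the latch's upright round white knob, 12 wide, from 8 to 34 mm above the chassis floor (the point: 21 above), 30 from the pivot; closed it stands at x = +55, y = 0 of mount, open near x = +80, y = -30.
- screwdriver: Bystander: hand screwdriver lying along its x, 190 long; sizes in mm, origin at its underside. Leave it alone.
- meter: Bystander: red handheld multimeter lying on its back, 180 x 86 x 37 (knob top 48); sizes in mm, origin at its underside. Leave it alone.
- spool: Bystander: grey spool, 54 across, 45 high; sizes in mm, origin at its underside. Leave it alone.
- jar: Bystander: small screw jar, 60 across, 75 high; sizes in mm, origin at its underside. Leave it alone.
- mug: Bystander: blue mug, 80 across, 90 high; sizes in mm, origin at its underside. Leave it alone.
- dial: Bystander: loose aluminium dial, 40 across, 18 high; sizes in mm, origin at its underside. Leave it alone.
Things that resemble listed ones, but are neither listed nor needed, are in the scene too. Of the things like the part that bears plate_grip, leave any that is orange; of the rest the larger one is meant.

How it is judged:
On the way:
1. the plate is fully home under both screw heads while the latch is still open (x of plate_grip in the frame of mount between -0.0145 and -0.0065 m and y of plate_grip in the frame of mount between -0.004 and 0.004 m and z of plate_grip in the frame of mount between 0.018 and 0.0255 m and angle between the z axis of mount and the z axis of plate_grip, either way round below 0.08 rad and angle between the x axis of mount and the x axis of plate_grip, either way round below 0.08 rad and value of joint latch above 0.5 rad), for 0.2 s.
At the end, for the whole second after the job is handed in: The plate lies flat on the chassis floor (within 3.5 mm and 4.5 degrees) under both screw heads, within 3.5 mm of fully home down the slope, and the latch is closed to within 0.2 rad; both at rest (x of plate_grip in the frame of mount between -0.0145 and -0.0065 m and y of plate_grip in the frame of mount between -0.004 and 0.004 m and z of plate_grip in the frame of mount between 0.018 and 0.0255 m and angle between the z axis of mount and the z axis of plate_grip, either way round below 0.08 rad and angle between the x axis of mount and the x axis of plate_grip, either way round below 0.08 rad and value of joint latch below 0.2 rad and velocity of joint latch below 0.05 rad/s); the robot touches nothing.
It fails at once if a bystander is moved by more than 20 mm (distance of any of screwdriver, meter, spool, jar, mug, dial from where it was at the start of the episode above 0.02 m).
It also fails if it takes over 54 s, if anything falls off the work surface, if the arm or the gripper's body presses on something with over 40 N, if the wrist force passes 120 N, or if a joint passes its speed limit or range.

## Working session

There is one attempt and no reset: what is moved stays moved. The work goes in short steps, Python scripts to look and compute and a tool call to move; the robot and the scene stay as the last step left them, time stands still between calls to the robot, and variables do not carry over. Pictures are saved under pics/ and viewed, about 8 in all and at most 12, crops included, and the job is handed in when it is done.

Besides the shell and the picture viewer there is one more tool, called after "Request:" as name(argument=value, ...) on one line, values as JSON. arm_command: Moves the arm, as the interface text tells. Its arguments: {"type":"object","properties":{"steps":{"type":"array"},"claw":{"type":"number"}},"required":["steps"]}

```bash
mkdir -p pics; cat > h.py <<'E'
import numpy as np, cv2
from station import manip
from scipy.spatial.transform import Rotation as R
F=np.diag([1.,-1,-1])
def grab(n,save=None):
    c=manip.camera(n)
    if save: cv2.imwrite('pics/'+save,c['img'])
    return c
def ray(c,uv):
    K=np.array(c['camera_matrix']);D=np.array(c['D'],float);E=np.array(c['extrinsics'])
    p=cv2.undistortPoints(np.array(uv,float).reshape(-1,1,2),K,D).reshape(-1,2)
    d=np.c_[p,np.ones(len(p))]@F   # camera GL axes
    d=d@E[:3,:3]; o=-E[:3,:3].T@E[:3,3]
    return o,d/np.linalg.norm(d,axis=1)[:,None]
def onplane(c,uv,p0=(0,0,0),n=(0,0,1)):
    o,d=ray(c,uv); n=np.array(n,float)
    return o+d*(((np.array(p0)-o)@n)/(d@n))[:,None]
def proj(c,P):
    K=np.array(c['camera_matrix']);D=np.array(c['D'],float);E=np.array(c['extrinsics'])
    q=(np.atleast_2d(P)@E[:3,:3].T+E[:3,3])@F
    return cv2.projectPoints(q,np.zeros(3),np.zeros(3),K,D)[0].reshape(-1,2)
def tri(cs,uvs):
    A=np.zeros((3,3));b=np.zeros(3)
    for c,uv in zip(cs,uvs):
        o,d=ray(c,[uv]);M=np.eye(3)-np.outer(d[0],d[0]);A+=M;b+=M@o
    return np.linalg.solve(A,b)
E
python3 - <<'E'
from h import *
a=grab('scene','s0.png');b=grab('top','t0.png')
for c in(a,b): print(np.round(c['camera_matrix'],1).tolist(),np.round(c['D'],3),np.round(np.linalg.inv(c['extrinsics'])[:3],3).tolist())
v=np.hstack([a['img'],b['img']]);
cv2.imwrite('pics/sA.png',cv2.resize(a['img'],(800,600),interpolation=cv2.INTER_CUBIC));cv2.imwrite('pics/tA.png',cv2.resize(b['img'],(800,600),interpolation=cv2.INTER_CUBIC))
s=manip.sense();print(s)
E
```

```text
[[486.4, 0.0, 254.8], [0.0, 486.4, 191.9], [0.0, 0.0, 1.0]] [0.002 0.    0.    0.    0.   ] [[0.867, -0.432, 0.248, 0.828], [0.498, 0.748, -0.439, -0.583], [0.004, 0.504, 0.864, 1.298]]
[[348.7, 0.0, 256.4], [0.0, 348.7, 190.8], [0.0, 0.0, 1.0]] [-0.09  0.    0.    0.    0.  ] [[0.017, 1.0, -0.025, 0.448], [-1.0, 0.017, -0.012, 0.018], [-0.012, 0.025, 1.0, 1.139]]
{'t': 0.1, 'qpos': array([ 1.18998122,  0.46829302, -0.01158717,  1.60353047,  0.0060073 ,
        1.07139418, -0.05630847]), 'joint_velocities': array([ 0.00022256, -0.00195156,  0.00058584, -0.00249908,  0.00044084,
        0.00010055, -0.00015588]), 'tau': array([ 6.62913208e-04, -5.21644020e+01, -1.27111343e-02, -2.44365853e+01,
       -5.68384049e-02,  1.41037352e-02,  6.37243193e-05]), 'ee_pos': array([ 0.21515819, -0.61274861,  0.18273354]), 'eef_rot': array([ 8.15888151e-01, -5.78209212e-01, -6.84071345e-04, -4.06012914e-04]), 'contact_force': array([-0.68653807, -0.7822098 ,  0.00755091]), 'ft_torque': array([ 0.0526224 ,  0.04237553, -0.02905034]), 'grip_width': 1.0006126000128026}
```

View pics/sA.png

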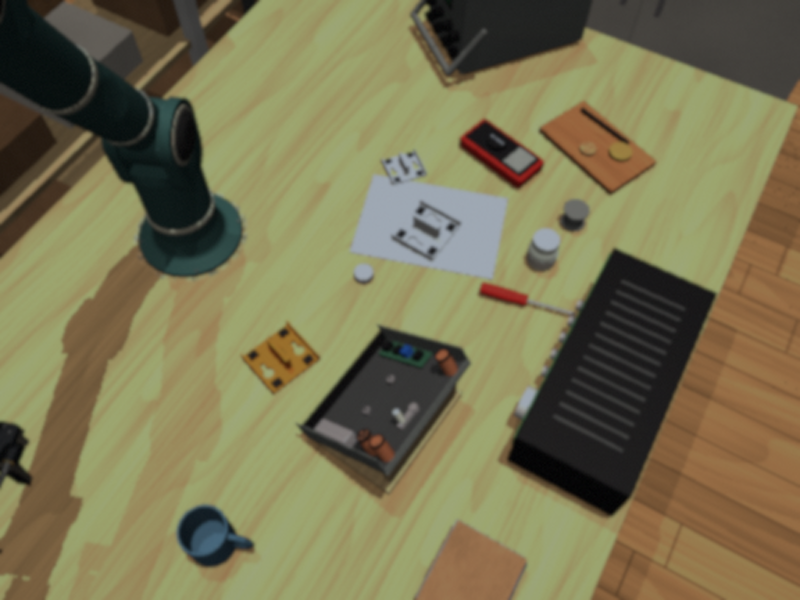

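View pics/tA.png

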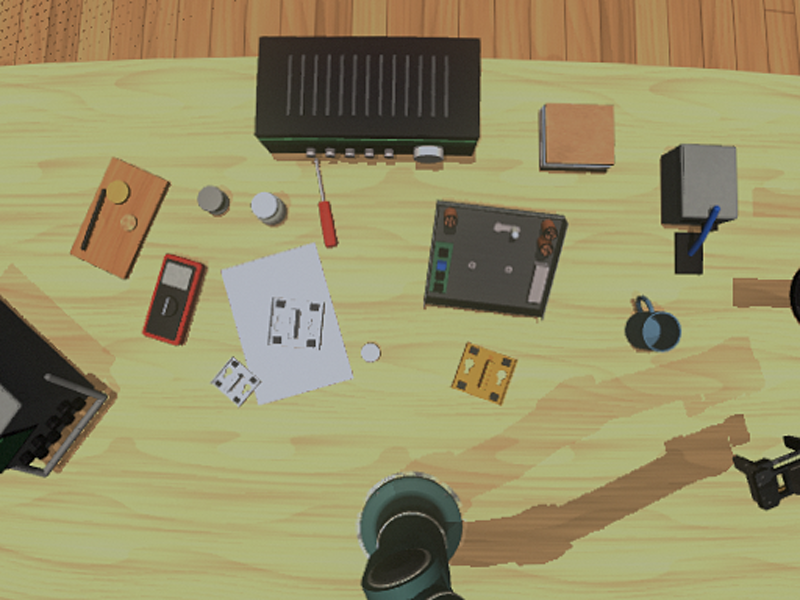

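The plate sits on the white paper (top ≈ (295,323)/800) and the chassis is at (495,258), with screws at (472,265) and (508,269) and the latch knob at (515,234). The decoys are the orange plate and the smaller white one. Next I'll crop for detail.

```bash
python3 - <<'E'
from h import *
a=cv2.imread('pics/s0.png');b=cv2.imread('pics/t0.png')
def crop(i,x,y,w,h,W=400,H=300): return cv2.resize(i[y:y+h,x:x+w],(W,H),interpolation=cv2.INTER_CUBIC)
# scene chassis 180..310 x, 200..297 ; plate
v=np.vstack([np.hstack([crop(a,185,205,120,90),crop(b,260,120,112,84)]),np.hstack([crop(a,240,120,64,48),crop(b,165,180,48,36+12,300,300),np.zeros((300,100,3),np.uint8)])])
cv2.imwrite('pics/c0.png',v)
E
```

```text
(no output)
```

View pics/c0.png

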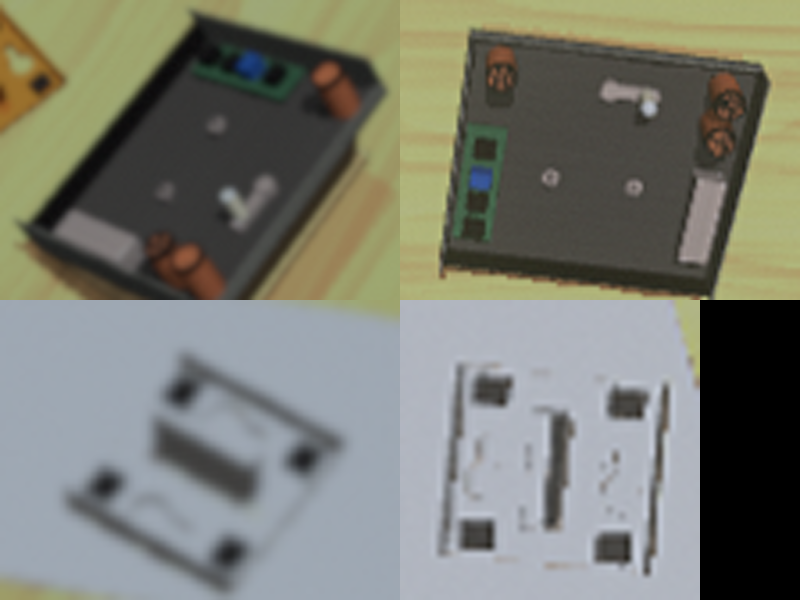

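Screws, knob and latch are visible, but the keyhole direction is too faint to read. I'll triangulate roughly, then look with the wrist camera.

```bash
python3 - <<'E'
from h import *
a=grab('scene');b=grab('top')
S=lambda x,y:(185+x*.3,205+y*.3); T=lambda x,y:(260+(x-400)*.28,120+y*.28)
n={'A':(S(217,124),T(550,177)),'B':(S(165,190),T(634,187)),'knobtop':(S(229,195),T(650,104)),'wallTL':(S(197,15),T(443,275)),'wallTR':(S(22,222),T(712,293)),'wallfarL':(S(382,95),T(475,32))}
for k,(u,v) in n.items(): print(k,np.round(tri([a,b],[u,v]),4))
print('plate rib from top z.04:',onplane(b,[(165+(558-400)*.16,180+(470-300)*.16)],(0,0,.036)), 'scene',onplane(a,[(240+205*.16,120+(445-300)*.16)],(0,0,.036)))
# transistor corners top view at 9mm
q=[(165+(x-400)*.16,180+(y-300)*.16) for x,y in((492,390),(627,403),(478,534),(613,548))]
P=onplane(b,q,(0,0,.009));print(np.round(P,4),P.mean(0))
q=[(240+x*.16,120+(y-300)*.16) for x,y in((182,390),(105,485),(302,460),(229,551))]
P=onplane(a,q,(0,0,.009));print(np.round(P,4),P.mean(0))
w=manip.camera('wrist');E=np.linalg.inv(w['extrinsics']);s=manip.sense();r=R.from_quat(s['eef_rot'])
print('wrist cam in tool',np.round(r.inv().apply(E[:3,3]-s['ee_pos']),4),np.round((r.inv()*R.from_matrix(E[:3,:3])).as_matrix(),3).tolist(),w['camera_matrix'][0][0],r.as_matrix().round(3).tolist())
E
```

```text
A [ 0.5436 -0.1069  0.0732]
B [ 0.5365 -0.1788  0.0746]
knobtop [ 0.5975 -0.1794  0.141 ]
wallTL [ 0.4631 -0.0148  0.0395]
wallTR [ 0.446  -0.2529  0.0531]
wallfarL [ 0.6571 -0.0383  0.1233]
plate rib from top z.04: [[0.42017746 0.24036299 0.036     ]] scene [[0.42555542 0.24302239 0.036     ]]
[[0.4605 0.2815 0.009 ]
 [0.455  0.2103 0.009 ]
 [0.3853 0.2873 0.009 ]
 [0.3795 0.2162 0.009 ]] [0.42009469 0.24881477 0.009     ]
[[0.3892 0.2859 0.009 ]
 [0.3844 0.2125 0.009 ]
 [0.4652 0.2776 0.009 ]
 [0.4597 0.2085 0.009 ]] [0.42464652 0.2461082  0.009     ]
wrist cam in tool [ 2.00e-04 -8.19e-02 -2.01e-01] [[1.0, -0.0, -0.001], [-0.0, -0.957, -0.29], [-0.001, 0.29, -0.957]] 340.82289057069636 [[0.331, -0.943, -0.0], [-0.943, -0.331, 0.001], [-0.001, 0.0, -1.0]]
```

Request:
arm_command(steps=[60,40,40,0,0,0.18,95,100,100,0,0,0.36,130,150,115,0,0,0.54,165,200,115,0,0,0.72,200,260,115,0,0,0.9,235,310,115,0,0,1.08,265,370,115,0,0,1.26,275,430,115,0,0,1.44,275,490,115,0,0,1.62,275,550,115,0,0,1.8,265,610,115,0,0,1.98,255,670,100,0,0,2.16])

```text
t: 1.75
ee_pos: [0.4752, 0.022, 0.2893]
eef_rot: [0.893, 0.45, 0.0, 0.001]
contact_force: [0.3, 0.1, -1.4]
grip_width: 0.999
```

Request:
arm_command(steps=[-15,55,-10,0,0,0.15,-30,110,-20,0,0,0.3,-45,165,-60,0,0,0.45,-55,224,-100,0,0,0.56,-55,224,-130,0,0,0.56,-55,224,-130,0,0,0.56,-55,224,-130,0,0,0.56])

```text
t: 2.62
ee_pos: [0.4211, 0.2458, 0.1603]
eef_rot: [0.734, 0.679, 0.001, 0.001]
contact_force: [-0.5, -0.3, 0.1]
grip_width: 0.995
```

```bash
python3 - <<'E'
from h import *
s=manip.sense();print(s['t'],s['ee_pos'],s['eef_rot'],s['qpos'])
w=grab('wrist','w1.png');np.save('w1.npy',w,allow_pickle=True)
cv2.imwrite('pics/w1b.png',cv2.resize(w['img'],(800,600),interpolation=cv2.INTER_CUBIC))
E
```

```text
2.625 [0.42108384 0.2457724  0.16033039] [0.73442493 0.67868829 0.00114886 0.00095219] [ 0.15219362  0.36386587 -0.89173445  1.97337324  0.34707875  0.96015158
  0.58189471]
```

View pics/w1b.png

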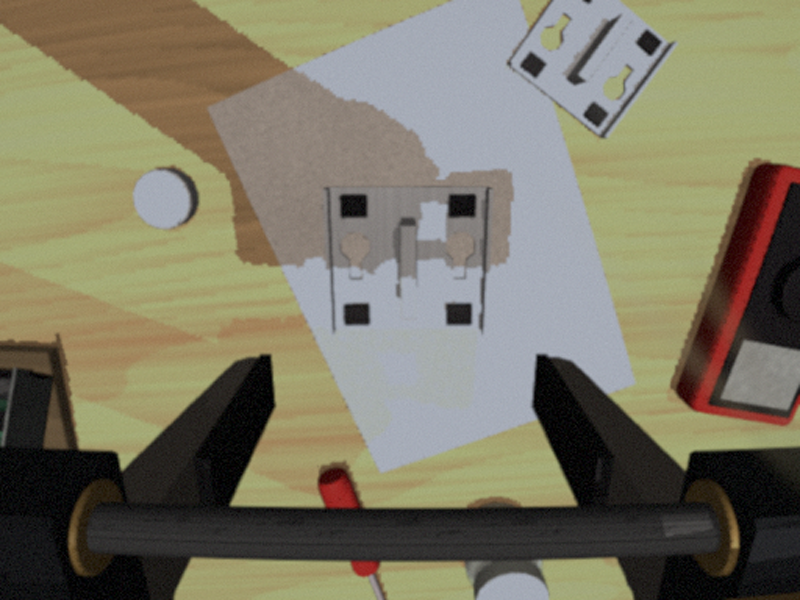

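The round entries are on the robot side with slots pointing to world +x, so plate x ≈ world x and no flip is needed. Next, the precise pose from the four transistors.

```bash
python3 - <<'E'
from h import *
w=np.load('w1.npy',allow_pickle=True).item();k=1.5625
g=w['img'].max(2); m=(g<50).astype(np.uint8)
n,l,st,ce=cv2.connectedComponentsWithStats(m)
pts=[ce[i] for i in range(1,n) if 60<st[i,4]<260 and 205<ce[i][0]<305 and 120<ce[i][1]<210]
print(np.round(pts,1),[st[i,4] for i in range(1,n) if 60<st[i,4]<260])
P=onplane(w,pts,(0,0,.009));print(P.round(4),P.mean(0).round(4))
K=onplane(w,[(355/k,247/k),(461/k,247/k)],(0,0,.004));print('keyholes',K.round(4))
rib=onplane(w,[(408/k,221/k),(408/k,294/k)],(0,0,.04));print('ribtop ends',rib.round(4))
E
```

```text
[[225.6 131.3]
 [295.4 131.2]
 [227.8 200.7]
 [293.5 200.5]] [np.int32(115), np.int32(95), np.int32(70), np.int32(212), np.int32(213), np.int32(164), np.int32(169), np.int32(87), np.int32(66)]
[[0.3802 0.2152 0.009 ]
 [0.3857 0.2868 0.009 ]
 [0.4555 0.2097 0.009 ]
 [0.4609 0.2812 0.009 ]] [0.4206 0.2482 0.009 ]
keyholes [[0.4094 0.2134 0.004 ]
 [0.415  0.2856 0.004 ]]
ribtop ends [[0.3888 0.251  0.04  ]
 [0.4348 0.2475 0.04  ]]
```

Request:
arm_command(steps=[0,2.5,-30,0,0,0,0,2.5,-60,0,0,0,0,2.5,-80,0,0,0,0,2.5,-80,0,0,0], claw=0.55)

```text
t: 3.18
ee_pos: [0.4216, 0.2474, 0.0805]
eef_rot: [0.735, 0.678, 0.001, 0.001]
contact_force: [0.1, -1.0, -0.2]
grip_width: 0.589
```

Request:
arm_command(steps=[0,1,-10,0,0,0.003,0,1,-35,0,0,0.003,0,1,-60,0,0,0.003,0,1,-70.5,0,0,0.003,0,1,-70.5,0,0,0.003])

```text
t: 3.8
ee_pos: [0.4216, 0.2486, 0.01]
eef_rot: [0.734, 0.679, 0.001, 0.001]
contact_force: [-0.5, -0.1, -0.5]
grip_width: 0.451
```

Request:
arm_command(steps=[0,0,0,0,0,0,0,0,0,0,0,0,0,0,0,0,0,0,0,0,0,0,0,0,0,0,0,0,0,0], claw=1)

```text
t: 4.42
ee_pos: [0.4216, 0.2486, 0.0101]
eef_rot: [0.734, 0.679, 0.001, 0.001]
contact_force: [0.2, -0.6, 0.2]
grip_width: 0.002
```

Request:
arm_command(steps=[0,0,0,0,0,0,0,0,30,0,0,0,0,0,80,0,0,0,0,0,140,0,0,0,0,0,200,0,0,0,0,0,240,0,0,0,0,0,240,0,0,0])

```text
t: 5.3
ee_pos: [0.4232, 0.2496, 0.253]
eef_rot: [0.734, 0.679, 0.004, 0.003]
contact_force: [0.1, -0.1, -0.0]
grip_width: 0.004
```

```bash
python3 - <<'E'
from h import *
s=manip.sense();print(s['t'],s['ee_pos'],s['eef_rot'],s['qpos'],s['grip_width'],s['contact_force'],s['ft_torque'])
# mount frame estimate
A=np.array([.5436,-.1069,.0732]);B=np.array([.5365,-.1788,.0746])
yaw=-np.arctan2(A[0]-B[0],A[1]-B[1]);t=np.radians(32)
Rm=R.from_euler('ZY',[yaw,-t]).as_matrix();O=(A+B)/2-.011*Rm[:,2]
print('yaw',yaw,'O',O.round(4),Rm.round(4).tolist())
print('knob',(Rm.T@(np.array([.5975,-.1794,.141])-O)).round(4),'wallTL',(Rm.T@(np.array([.4631,-.0148,.0395])-O)).round(4))
E
```

```text
5.3 [0.42315617 0.24962444 0.25297387] [0.73409427 0.67903195 0.00376739 0.00265041] [ 0.23789005  0.25343722 -0.96654114  1.86077954  0.23492916  1.13753235
  0.68101423] 0.003880899980238284 [ 0.08333662 -0.06522744 -0.03130575] [ 0.01015349 -0.17512731  0.01450496]
yaw -0.09842915443429195 O [ 0.5459 -0.1434  0.0646] [[0.8439, 0.0983, -0.5274], [-0.0833, 0.9952, 0.0521], [0.5299, 0.0, 0.848]]
knob [ 0.0871 -0.0307  0.0357] wallTL [-0.0938  0.1199  0.0291]
```

The gripper closed fully (0.002 rather than about 0.11), so the rib was missed. Looking again.

```bash
python3 - <<'E'
from h import *
w=grab('wrist','w2.png');np.save('w2.npy',w,allow_pickle=True)
a=w['img'][60:330,90:450]
cv2.imwrite('pics/w2b.png',cv2.resize(a,(800,600),interpolation=cv2.INTER_CUBIC))
E
```

```text
(no output)
```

View pics/w2b.png

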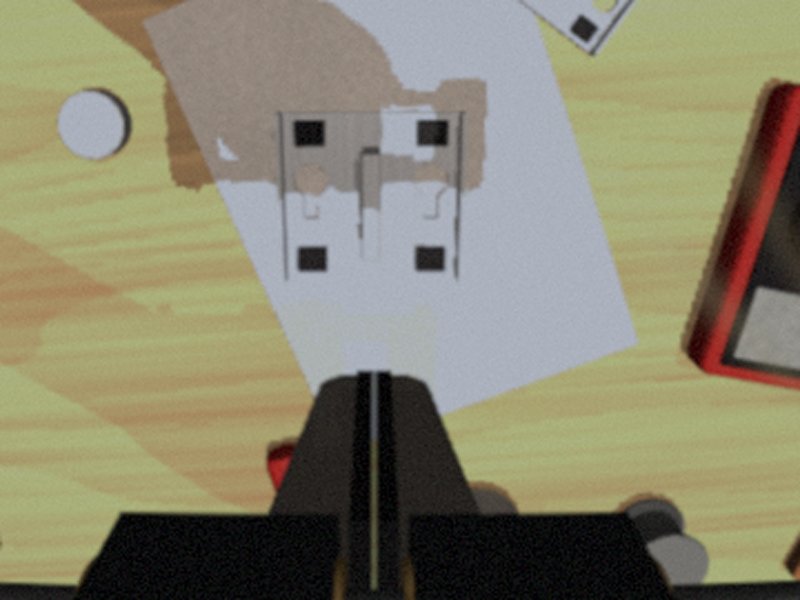

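The plate is unmoved and the fingers appear off from where I put them. I'll check the camera model by projecting the TCP into the views.

```bash
python3 - <<'E'
from h import *
w=np.load('w2.npy',allow_pickle=True).item();s=manip.sense();k=800/360
f=lambda p:((p-[90,60])*k).round(0)
print('tcp ->',f(proj(w,s['ee_pos'])),'K',np.round(w['camera_matrix'],1).tolist(),w['D'])
print('roundtrip',onplane(w,proj(w,[[.42,.25,.0]])))
E=np.linalg.inv(w['extrinsics']);r=R.from_quat(s['eef_rot']);print(np.round(r.inv().apply(E[:3,3]-s['ee_pos']),4),E[:3].round(3).tolist())
kk=[(x/k+90,y/k+60) for x,y in((309,132),(432,132),(312,259),(429,259))]
print(onplane(w,kk,(0,0,.009)).round(4))
b=grab('top','t2.png');a=grab('scene','s2.png')
print('tcp top',proj(b,s['ee_pos']),'scene',proj(a,s['ee_pos']))
c=b['img'][140:260,130:290];d=a['img'][90:210,200:360]
cv2.imwrite('pics/v2.png',np.hstack([cv2.resize(c,(400,300),interpolation=cv2.INTER_CUBIC),cv2.resize(d,(400,300),interpolation=cv2.INTER_CUBIC)]))
E
```

```text
tcp -> [[371. 355.]] K [[340.8, 0.0, 257.9], [0.0, 340.8, 190.1], [0.0, 0.0, 1.0]] [-0.08592729  0.          0.          0.          0.        ]
roundtrip [[0.42 0.25 0.  ]]
[ 0.0004 -0.0822 -0.2029] [[0.077, -0.951, -0.298, 0.339], [0.997, 0.074, 0.022, 0.255], [0.001, -0.299, 0.954, 0.453]]
[[0.3801 0.2156 0.009 ]
 [0.3856 0.2867 0.009 ]
 [0.4561 0.2097 0.009 ]
 [0.4616 0.2806 0.009 ]]
tcp top [[170.32682109 208.16531137]] scene [[275.47585548  96.26779263]]
```

View pics/v2.png

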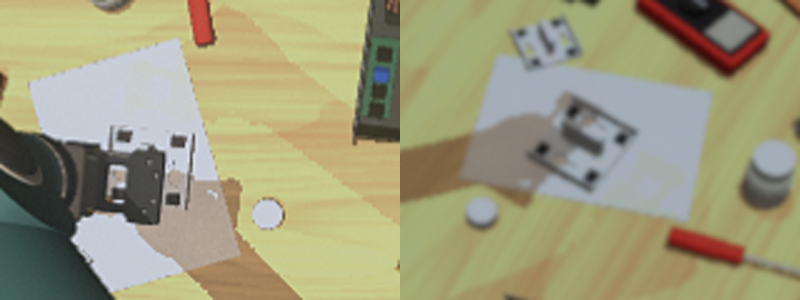

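The fingers in w1 give a depth of ≈0.186 m from their 92 mm gap, against 0.215 m for the stated TCP. So the real fingertips are about 30 mm behind the reported TCP, and they closed above the rib. I'll open and go back down, checking force on the way.

Request:
arm_command(steps=[-1,-1,-30,0,0,0,-1.5,-1,-80,0,0,0,-1.5,-1,-130,0,0,0,-1.5,-1,-180,0,0,0,-1.5,-1,-220,0,0,0,-1.5,-1,-243,0,0,0,-1.5,-1,-243,0,0,0], claw=0.55)

```text
t: 6.32
ee_pos: [0.4167, 0.2459, 0.0033]
eef_rot: [0.734, 0.68, -0.003, -0.0]
contact_force: [-0.4, -0.4, 0.5]
grip_width: 0.451
```

```bash
python3 - <<'E'
from h import *
w=grab('wrist');a=grab('scene');s=manip.sense();print(s['ee_pos'],s['grip_width'])
u=proj(a,s['ee_pos'])[0];print('tcp scene',u,'wrist',proj(w,s['ee_pos']))
x,y=u.astype(int);x-=40;y-=40
c=cv2.resize(a['img'][y:y+60,x:x+80],(480,360),interpolation=cv2.INTER_CUBIC)
d=cv2.resize(w['img'][80:300,160:360],(320,360),interpolation=cv2.INTER_CUBIC)
cv2.imwrite('pics/v3.png',np.hstack([c,d]))
E
```

```text
[0.4188418  0.24709539 0.00574263] 0.446787980240629
tcp scene [271.25786429 146.97071846] wrist [[260.65858625 226.65856866]]
```

View pics/v3.png

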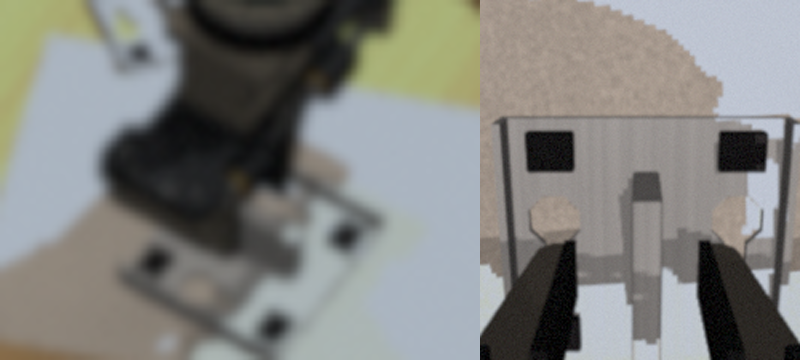

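The fingers straddle the rib with their tips still near the rib top, which confirms a ~30 mm tip offset. Descending further in small steps.

Request:
arm_command(steps=[2,1.5,-5,0,0,0,2,1.5,-11,0,0,0,2,1.5,-17,0,0,0,2,1.5,-22,0,0,0,2,1.5,-22,0,0,0])

```text
t: 7.05
ee_pos: [0.4205, 0.2484, -0.0166]
eef_rot: [0.734, 0.679, -0.001, 0.001]
contact_force: [0.7, 0.3, -0.6]
grip_width: 0.451
```

Request:
arm_command(steps=[0,0,-4,0,0,0,0,0,-4,0,0,0])

```text
t: 7.3
ee_pos: [0.4203, 0.2483, -0.0209]
eef_rot: [0.734, 0.68, -0.001, 0.0]
contact_force: [-0.3, 0.2, -0.6]
grip_width: 0.449
```

Request:
arm_command(steps=[0,0,0,0,0,0,0,0,0,0,0,0,0,0,0,0,0,0,0,0,0,0,0,0], claw=1)

```text
t: 7.8
ee_pos: [0.4204, 0.2484, -0.0208]
eef_rot: [0.734, 0.68, -0.001, 0.001]
contact_force: [-0.3, -1.1, 1.8]
grip_width: 0.106
```

Gripped (width 0.106 matches the 10 mm rib). Lift, then compute the move to a hover above the chassis, shifted up-slope so the screws stay visible.

Request:
arm_command(steps=[0,0,20,0,0,0,0,0,60,0,0,0,0,0,110,0,0,0,0,0,160,0,0,0,0,0,210,0,0,0,0,0,230,0,0,0])

```text
t: 8.55
ee_pos: [0.4209, 0.2494, 0.213]
eef_rot: [0.733, 0.68, 0.001, 0.002]
contact_force: [0.4, -0.1, -2.9]
grip_width: 0.103
```

```bash
cat >> h.py <<'E'
def mount(A,B):
    yaw=-np.arctan2(A[0]-B[0],A[1]-B[1])
    Rm=R.from_euler('ZY',[yaw,-np.radians(32)]).as_matrix()
    return Rm,(np.array(A)+np.array(B))/2-.011*Rm[:,2]
def goto(Rm,O,p,dz=-.0208):
    "shift (mm) and turn that put the held plate's underside centre at p (mount frame)"
    s=manip.sense();Rt=np.c_[Rm[:,1],Rm[:,0],-Rm[:,2]]
    rv=(R.from_matrix(Rt)*R.from_quat(s['eef_rot']).inv()).as_rotvec()
    tgt=O+Rm@(np.array(p)+[0,0,dz]);print('tgt',tgt.round(4),'shift mm',((tgt-s['ee_pos'])*1e3).round(1),'turn',rv.round(3),'grip',round(s['grip_width'],3),'t',s['t'])
E
python3 - <<'E'
from h import *
Rm,O=mount([.5436,-.1069,.0732],[.5365,-.1788,.0746]);goto(Rm,O,[.065,0,.09])
s=manip.sense();print(s['ee_pos'],s['contact_force'],s['qpos'].round(2))
E
```

```text
tgt [ 0.5642 -0.1452  0.1577] shift mm [ 143.3 -394.6  -55.3] turn [-0.048 -0.552 -0.022] grip 0.103 t 8.55
[0.42094151 0.24936139 0.21301444] [ 0.38569873 -0.08430617 -2.87470088] [ 0.22  0.31 -0.96  1.91  0.29  1.07  0.63]
```

Request:
arm_command(steps=[18,-40,20,-0.006,-0.07,-0.003,36,-90,25,-0.012,-0.14,-0.006,54,-140,25,-0.018,-0.21,-0.009,72,-190,25,-0.024,-0.28,-0.012,90,-240,25,-0.03,-0.35,-0.015,108,-295,20,-0.036,-0.43,-0.018,126,-350,10,-0.042,-0.49,-0.02,140,-390,-5,-0.048,-0.552,-0.022,143,-395,-30,-0.048,-0.552,-0.022,143,-395,-50,-0.048,-0.552,-0.022,143,-395,-55,-0.048,-0.552,-0.022,143,-395,-55,-0.048,-0.552,-0.022])

```text
t: 10.05
ee_pos: [0.564, -0.1451, 0.1586]
eef_rot: [0.712, 0.646, 0.185, 0.204]
contact_force: [0.6, -0.0, -1.0]
grip_width: 0.106
```

```bash
python3 - <<'E'
from h import *
Rm,O=mount([.5436,-.1069,.0732],[.5365,-.1788,.0746]);goto(Rm,O,[.065,0,.09])
s=manip.sense();print(s['ee_pos'],s['contact_force'],s['qpos'].round(2))
w=grab('wrist','w4.png');np.save('w4.npy',w,allow_pickle=True)
cv2.imwrite('pics/w4b.png',cv2.resize(w['img'][0:330,36:476],(800,600),interpolation=cv2.INTER_CUBIC))
E
```

```text
tgt [ 0.5642 -0.1452  0.1577] shift mm [ 0.2 -0.2 -0.9] turn [ 0.001 -0.    -0.001] grip 0.106 t 10.05
[ 0.56403914 -0.14507727  0.15863484] [ 0.55958556 -0.04785251 -0.97763098] [ 0.76  0.21 -0.57  2.23  0.22  0.18  1.51]
```

View pics/w4b.png

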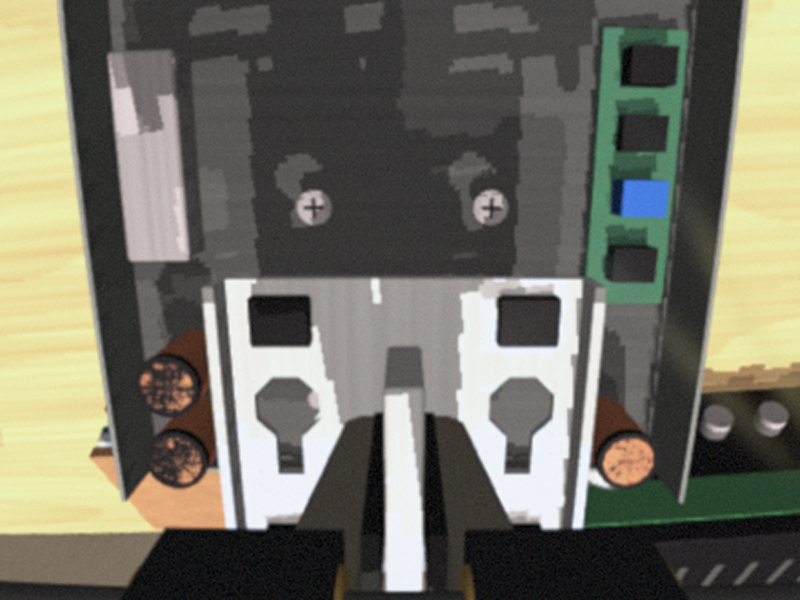

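The wrist view shows both screw heads at (314,208) and (491,207), and the held plate's entries at (287,405) and (521,405), slots up-slope. I'll work out the relative offset from 72 mm spacings in this one image.

```bash
cat >> h.py <<'E'
def pair(c,uv,n,sep=.072):
    "points on the two rays, lying in a plane with normal n, sep apart"
    o,d=ray(c,uv); k=-d@n; q=d/k[:,None]          # unit depth along -n
    D=sep/np.linalg.norm(q[1]-q[0]); return o+q*D
E
python3 - <<'E'
from h import *
w=np.load('w4.npy',allow_pickle=True).item();s=manip.sense();Rt=R.from_quat(s['eef_rot']).as_matrix();n=-Rt[:,2]
g=cv2.cvtColor(w['img'],cv2.COLOR_BGR2GRAY).astype(float)
def blob(u,v,r,dark,th):
    x0,y0=int(u)-r,int(v)-r;p=g[y0:y0+2*r+1,x0:x0+2*r+1];m=((p<th) if dark else (p>th)).astype(np.uint8)
    m=cv2.morphologyEx(m,cv2.MORPH_CLOSE,np.ones((3,3)))
    k,l,st,ce=cv2.connectedComponentsWithStats(m);i=1+np.argmax(st[1:,4]);return ce[i]+[x0,y0],st[i]
S=[];
for u,v in((314,208),(491,207)):
    c,st=blob(36+u*.55,v*.55,13,False,105);print('screw',c.round(1),st);S.append(c)
Kk=[(36+u*.55,v*.55) for u,v in((287,405),(521,405))]
M=np.c_[Rt[:,1],Rt[:,0],n]   # columns: plate x,y,z in world
for nm,uv in(('screws',S),('keys',Kk)):
    P=pair(w,uv,n);Q=(P-s['ee_pos'])@M;print(nm,'world',P.round(4),'| plate axes rel TCP',Q.round(4),'yaw',np.arctan2(-(Q[1]-Q[0])[0],(Q[1]-Q[0])[1]).round(4))
E
```

```text
screw [207.3 113.7] [  3   4  19  19 278]
screw [304.8 113.4] [  3   4  19  19 270]
screws world [[ 0.5354 -0.1802  0.0787]
 [ 0.5422 -0.1085  0.0785]] | plate axes rel TCP [[-0.0643 -0.0376 -0.0547]
 [-0.0645  0.0344 -0.0547]] yaw 0.0036
keys world [[ 0.5393 -0.1789  0.1746]
 [ 0.5462 -0.1073  0.1745]] | plate axes rel TCP [[-0.0102 -0.036   0.0246]
 [-0.0103  0.036   0.0246]] yaw 0.0008
```

Request:
arm_command(steps=[-22,1,-14,0,0,0,-45,3,-30,0,0,0,-35,2,-45,0,0,0,-25,1,-62,0,0,0,-14,0,-79,0,0,0,-14,0,-80,0,0,0,-14,0,-80,0,0,0])

```text
t: 10.98
ee_pos: [0.551, -0.145, 0.0793]
eef_rot: [0.712, 0.646, 0.185, 0.205]
contact_force: [0.2, -0.8, -2.5]
grip_width: 0.108
```

```bash
python3 - <<'E'
from h import *
s=manip.sense();print(s['ee_pos'],s['eef_rot'],s['contact_force'],s['qpos'].round(2),s['t'])
w=grab('wrist','w5.png');np.save('w5.npy',w,allow_pickle=True)
cv2.imwrite('pics/w5b.png',cv2.resize(w['img'][130:310,136:376],(800,600),interpolation=cv2.INTER_CUBIC))
E
```

```text
[ 0.55099303 -0.14501031  0.07929385] [0.71184036 0.64579562 0.18545581 0.2045421 ] [ 0.22885351 -0.84180021 -2.45287778] [ 0.92  0.43 -0.77  2.3   1.82  0.2  -0.01] 10.975
```

View pics/w5b.png

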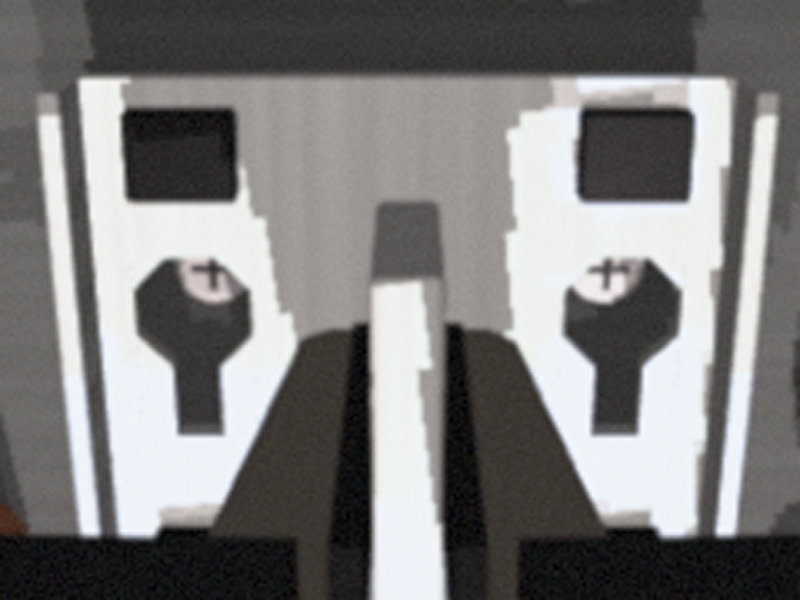

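The screw crosses are at (208,273) and (608,272), the entries centred at (194,312) and (621,312). Lateral midpoints agree (408 vs 407.5). Computing the remaining offset.

```bash
python3 - <<'E'
from h import *
w=np.load('w5.npy',allow_pickle=True).item();s=manip.sense();Rt=R.from_quat(s['eef_rot']).as_matrix();n=-Rt[:,2];M=np.c_[Rt[:,1],Rt[:,0],n]
f=lambda L:[(136+u*.3,130+v*.3) for u,v in L]
for nm,uv in(('screws',f([(208,273),(608,272)])),('keys',f([(194.5,312),(621.5,312)]))):
    P=pair(w,uv,n);Q=(P-s['ee_pos'])@M;print(nm,Q.round(4),'yaw',np.arctan2(-(Q[1]-Q[0])[0],(Q[1]-Q[0])[1]).round(4))
# scaled by head plane 8..20mm under the plate top
for z in(.0,.004,.008,.012): print(z,((onplane(w,f([(208,273),(608,272)]),s['ee_pos']+M@[0,0,z],n)-s['ee_pos'])@M).round(4).tolist())
E
```

```text
screws [[-0.0106 -0.0358  0.0095]
 [-0.0109  0.0362  0.0095]] yaw 0.0036
keys [[-0.0089 -0.0358  0.0237]
 [-0.009   0.0362  0.0237]] yaw 0.0009
0.0 [[-0.0071, -0.0375, 0.0], [-0.0073, 0.038, 0.0]]
0.004 [[-0.0086, -0.0368, 0.004], [-0.0088, 0.0373, 0.004]]
0.008 [[-0.0101, -0.0361, 0.008], [-0.0103, 0.0365, 0.008]]
0.012 [[-0.0116, -0.0353, 0.012], [-0.0118, 0.0357, 0.012]]
```

Alignment is within about 1 mm. The descent to the floor is ≈22 mm along the normal, so I'll go 20 mm first and watch the force.

Request:
arm_command(steps=[2.1,-0.2,-3.4,0,0,0,4.2,-0.4,-6.8,0,0,0,6.3,-0.6,-10.2,0,0,0,8.4,-0.8,-13.6,0,0,0,10,-1,-16.3,0,0,0,10.5,-1,-17,0,0,0,10.5,-1,-17,0,0,0])

```text
t: 11.9
ee_pos: [0.5613, -0.1461, 0.0626]
eef_rot: [0.712, 0.646, 0.185, 0.205]
contact_force: [-0.3, -0.1, -2.5]
grip_width: 0.108
```

Request:
arm_command(steps=[0.5,0,-0.9,0,0,0,1,-0.1,-1.7,0,0,0,1.5,-0.1,-2.5,0,0,0,1.5,-0.1,-2.5,0,0,0])

```text
t: 12.4
ee_pos: [0.5628, -0.1462, 0.06]
eef_rot: [0.712, 0.646, 0.185, 0.205]
contact_force: [0.0, 0.3, -1.9]
grip_width: 0.11
```

Request:
arm_command(steps=[0.4,0,-0.6,0,0,0,0.8,-0.1,-1.3,0,0,0,1.1,-0.1,-1.7,0,0,0,1.1,-0.1,-1.7,0,0,0])

```text
t: 12.9
ee_pos: [0.5639, -0.1462, 0.0583]
eef_rot: [0.712, 0.646, 0.185, 0.205]
contact_force: [-0.8, -0.1, -2.3]
grip_width: 0.108
```

Request:
arm_command(steps=[0.5,0,-0.8,0,0,0,1,-0.1,-1.7,0,0,0,1.3,-0.1,-2.1,0,0,0,1.3,-0.1,-2.1,0,0,0])

```text
t: 13.4
ee_pos: [0.5645, -0.1464, 0.0576]
eef_rot: [0.711, 0.646, 0.185, 0.206]
contact_force: [-21.9, 0.8, 30.2]
grip_width: 0.105
```

Floor contact (~37 N along the normal, tangential ≈0). Release the pressure, then slide down-slope.

Request:
arm_command(steps=[-0.4,0,0.6,0,0,0,-0.4,0,0.6,0,0,0])

```text
t: 13.65
ee_pos: [0.5641, -0.1465, 0.0583]
eef_rot: [0.711, 0.646, 0.185, 0.206]
contact_force: [-0.6, -0.4, -1.8]
grip_width: 0.102
```

Request:
arm_command(steps=[-1.7,0.2,-1.1,0,0,0,-4.2,0.4,-2.6,0,0,0,-6.8,0.7,-4.2,0,0,0,-9.3,0.9,-5.8,0,0,0,-11.8,1.2,-7.4,0,0,0,-13.5,1.3,-8.5,0,0,0,-13.5,1.3,-8.5,0,0,0])

```text
t: 14.52
ee_pos: [0.5505, -0.1452, 0.0497]
eef_rot: [0.712, 0.646, 0.185, 0.206]
contact_force: [-0.2, -0.8, -1.0]
grip_width: 0.108
```

Request:
arm_command(steps=[-0.8,0.1,-0.5,0,0,0,-1.7,0.2,-1.1,0,0,0,-2.5,0.2,-1.6,0,0,0,-3.2,0.3,-2,0,0,0,-3.2,0.3,-2,0,0,0])

```text
t: 15.15
ee_pos: [0.5472, -0.1449, 0.0476]
eef_rot: [0.712, 0.646, 0.185, 0.206]
contact_force: [-0.0, -0.8, -3.3]
grip_width: 0.107
```

Request:
arm_command(steps=[-0.6,0.1,-0.4,0,0,0,-1.3,0.1,-0.8,0,0,0,-1.9,0.2,-1.2,0,0,0,-1.9,0.2,-1.2,0,0,0])

```text
t: 15.65
ee_pos: [0.5461, -0.1448, 0.047]
eef_rot: [0.711, 0.646, 0.185, 0.206]
contact_force: [2.4, 0.6, -0.7]
grip_width: 0.11
```

```bash
python3 - <<'E'
from h import *
s=manip.sense();print(s['ee_pos'],s['eef_rot'],s['contact_force'],s['qpos'].round(2),s['t'])
w=grab('wrist','w6.png');np.save('w6.npy',w,allow_pickle=True)
cv2.imwrite('pics/w6b.png',cv2.resize(w['img'][130:310,136:376],(800,600),interpolation=cv2.INTER_CUBIC))
E
```

```text
[ 0.54605105 -0.14476724  0.04695972] [0.711357   0.64583221 0.18519142 0.2063398 ] [ 2.44316816  0.62316595 -0.72963661] [ 1.    0.56 -0.87  2.32  2.04  0.33 -0.17] 15.65
```

View pics/w6b.png

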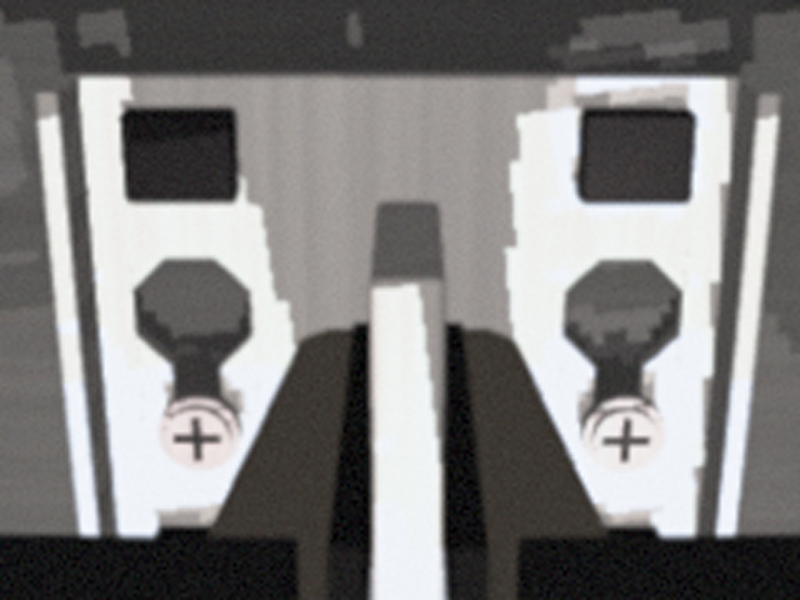

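Both heads now sit over the slot ends, at (198,438) and (623,438). One slight push further to seat it, then release.

Request:
arm_command(steps=[-0.6,0,-0.9,0,0,0,-0.8,0,-1.3,0,0,0,-0.8,0,-1.3,0,0,0])

```text
t: 16.08
ee_pos: [0.5462, -0.1449, 0.0464]
eef_rot: [0.711, 0.646, 0.186, 0.207]
contact_force: [3.0, 0.4, 5.6]
grip_width: 0.106
```

Request:
arm_command(steps=[0,0,0,0,0,0,0,0,0,0,0,0,0,0,0,0,0,0], claw=0.8)

```text
t: 16.45
ee_pos: [0.5456, -0.1448, 0.046]
eef_rot: [0.711, 0.646, 0.185, 0.207]
contact_force: [0.5, 1.3, 0.1]
grip_width: 0.202
```

Request:
arm_command(steps=[-5,0.5,8.5,0,0,0,-15,1.5,25,0,0,0,-32,3,51,0,0,0,-53,5,85,0,0,0,-53,5,85,0,0,0])

```text
t: 17.08
ee_pos: [0.4926, -0.1396, 0.1308]
eef_rot: [0.711, 0.646, 0.185, 0.207]
contact_force: [-0.0, 0.5, -0.8]
grip_width: 0.201
```

```bash
python3 - <<'E'
from h import *
s=manip.sense();print(s['ee_pos'],s['eef_rot'],s['contact_force'],s['qpos'].round(2),s['t'],s['grip_width'])
w=grab('wrist','w7.png');np.save('w7.npy',w,allow_pickle=True);b=grab('top','t7.png');a=grab('scene','s7.png')
x=cv2.resize(w['img'][:,56:456],(400,384));
y=np.vstack([cv2.resize(a['img'][205:295,185:305],(400,300),interpolation=cv2.INTER_CUBIC),np.zeros((84,400,3),np.uint8)])
cv2.imwrite('pics/w7b.png',np.hstack([x,y]))
E
```

```text
[ 0.49262083 -0.13957775  0.13075283] [0.71078745 0.64626668 0.1849079  0.20719474] [-0.03547747  0.46057726 -0.78111381] [ 1.35  0.3  -1.16  2.38  1.22  0.19  0.61] 17.075 0.20102286927394145
```

View pics/w7b.png

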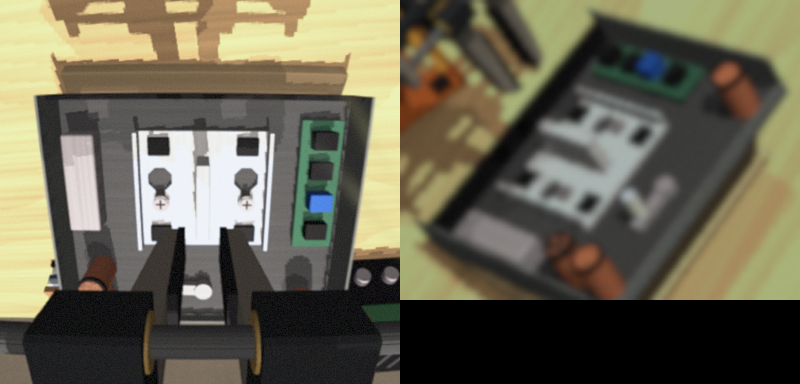

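The plate is home and released with the latch still open. Now locate the knob in the mount frame, anchored on the home pose.

```bash
cat >> h.py <<'E'
Rt=R.from_quat([.711,.646,.185,.207]).as_matrix();RM=np.c_[Rt[:,1],Rt[:,0],-Rt[:,2]]
OM=np.array([.5456,-.1448,.046])-RM@[-.010,0,-.0208]
E
python3 - <<'E'
from h import *
a=grab('scene');b=grab('top');s=manip.sense()
S=lambda x,y:(185+x*.3,205+y*.3); T=lambda x,y:(260+(x-400)*.28,120+y*.28)
m=lambda P:((np.atleast_2d(P)-OM)@RM).round(4).tolist()
print(RM.round(4).tolist(),OM.round(4))
print('knob tri',m(tri([a,b],[S(229,195),T(650,104)])),'heads',m([[.5436,-.1069,.0732],[.5365,-.1788,.0746]]))
top=OM+RM@[0,0,.034]
print('knob top plane: top',m(onplane(b,[T(650,104)],top,RM[:,2])),'scene old',m(onplane(a,[S(229,195)],top,RM[:,2])),'scene new',m(onplane(a,[S(230,190)],top,RM[:,2])))
w=np.load('w7.npy',allow_pickle=True).item()
print('screws',m(onplane(w,[(217,204),(302,204)],OM+RM@[0,0,.011],RM[:,2])),'pivot z8',m(onplane(w,[(260,291)],OM+RM@[0,0,.008],RM[:,2])))
def g(x,y,z): print((x,y,z),((OM+RM@[x,y,z]-s['ee_pos'])*1e3).round(1))
for p in((.06,-.03,.06),(.082,-.03,.05),(.082,-.03,-.016)): g(*p)
E
```

```text
[[0.8421, 0.0968, -0.5306], [-0.0796, 0.9953, 0.0553], [0.5334, -0.0044, 0.8458]] [ 0.543  -0.1444  0.0689]
knob tri [[0.0871, -0.0299, 0.0302]] heads [[-0.0002, 0.0374, 0.0054], [0.0003, -0.0348, 0.0063]]
knob top plane: top [[0.088, -0.0297, 0.034]] scene old [[0.0919, -0.0313, 0.034]] scene new [[0.0895, -0.0271, 0.034]]
screws [[0.0019, -0.0349, 0.011], [0.0018, 0.0363, 0.011]] pivot z8 [[0.0883, 0.0015, 0.008]]
(0.06, -0.03, 0.06) [ 65.6 -34.9  21.9]
(0.082, -0.03, 0.05) [ 89.4 -37.3  25.2]
(0.082, -0.03, -0.016) [124.4 -40.9 -30.7]
```

Request:
arm_command(steps=[22,-9,6,0,0,0,45,-18,12,0,0,0,70,-28,20,0,0,0,91,-37.5,26,0,0,0,91,-37.5,26,0,0,0,91,-37.5,26,0,0,0], claw=0.6)

```text
t: 18.08
ee_pos: [0.5833, -0.1773, 0.1548]
eef_rot: [0.711, 0.646, 0.185, 0.207]
contact_force: [0.1, -0.3, 1.2]
grip_width: 0.401
```

```bash
python3 - <<'E'
from h import *
s=manip.sense();print(s['t'],s['qpos'].round(2),s['grip_width'],'mount pos',((s['ee_pos']-OM)@RM).round(4),'rot err',(R.from_quat(s['eef_rot']).inv()*R.from_matrix(Rt)).as_rotvec().round(3))
w=grab('wrist','w8.png');np.save('w8.npy',w,allow_pickle=True)
# white knob top between fingers
u=proj(w,[OM+RM@[.085,-.03,.034],OM+RM@[.085,-.03,.008]]);print('expected knob top/base px',u.round(1))
x,y=u[0].astype(int);p=w['img'].min(2)[y-30:y+31,x-30:x+31];k,l,st,ce=cv2.connectedComponentsWithStats((p>150).astype(np.uint8))
for i in range(1,k):
    if st[i,4]>25: print(st[i],(ce[i]+[x-30,y-30]).round(1),((onplane(w,[ce[i]+[x-30,y-30]],OM+RM@[0,0,.034],RM[:,2])-OM)@RM).round(4))
E
```

```text
18.075 [ 1.3   0.5  -1.19  2.16  1.14  0.4   0.78] 0.4008617692924471 mount pos [ 0.0823 -0.0291  0.0494] rot err [-0.001  0.    -0.   ]
expected knob top/base px [[257.1 217.2]
 [257.2 204.6]]
[14 13  9 13 95] [245.6 205.7] [[ 0.0767 -0.0377  0.034 ]]
[ 37  13  24  14 313] [276.  206.3] [[ 0.0771 -0.0172  0.034 ]]
[ 21  23  19  17 237] [257.  218.5] [[ 0.0859 -0.0301  0.034 ]]
```

The knob top is measured at mount (86, −30) mm, centred between the fingers. Descend and grip.

Request:
arm_command(steps=[9,-1.2,-13,0,0,0,18,-2.3,-27,0,0,0,27,-3.5,-40,0,0,0,34,-4.4,-50,0,0,0,37,-4.7,-54,0,0,0,37,-4.7,-54,0,0,0])

```text
t: 18.88
ee_pos: [0.6197, -0.1817, 0.1007]
eef_rot: [0.711, 0.646, 0.184, 0.207]
contact_force: [-0.7, -0.7, -0.5]
grip_width: 0.401
```

Request:
arm_command(steps=[0,0,0,0,0,0,0,0,0,0,0,0,0,0,0,0,0,0], claw=1)

```text
t: 19.25
ee_pos: [0.6197, -0.1817, 0.101]
eef_rot: [0.711, 0.646, 0.184, 0.207]
contact_force: [-0.5, -0.1, 2.5]
grip_width: 0.12
```

```bash
python3 - <<'E'
from h import *
s=manip.sense();p=(s['ee_pos']-OM)@RM;print(s['t'],s['qpos'].round(2),s['grip_width'],'mount pos',p.round(4))
k=np.array([.0855,-.030])
for a in(75,60,45,30,15,0,-2):
    t=np.radians(a);q=np.array([.0855-.03*np.cos(t),-.03*np.sin(t)])-k
    print(a,(RM@np.r_[q,0]*1e3).round(1).tolist())
E
```

```text
19.25 [ 1.07  0.58 -0.96  2.12  1.39  0.35  0.53] 0.119626593699134 mount pos [ 0.0846 -0.0298 -0.0156]
75 [-6.4, 1.6, -4.1]
60 [-12.2, 5.2, -8.0]
45 [-17.0, 10.4, -11.4]
30 [-20.4, 17.0, -13.9]
15 [-22.2, 24.4, -15.6]
0 [-22.4, 32.2, -16.1]
-2 [-22.2, 33.3, -16.1]
```

Request:
arm_command(steps=[-3.3,0.6,-2.1,0,0,0,-6.4,1.6,-4.1,0,0,0,-9.4,3.2,-6.1,0,0,0,-12.2,5.2,-8,0,0,0,-14.8,7.6,-9.8,0,0,0,-17,10.4,-11.4,0,0,0,-18.9,13.6,-12.8,0,0,0,-20.4,17,-13.9,0,0,0,-21.4,20.6,-14.9,0,0,0,-22.2,24.4,-15.6,0,0,0,-22.4,28.3,-16,0,0,0,-22.4,32,-16.1,0,0,0])

```text
t: 20.75
ee_pos: [0.5927, -0.1586, 0.0825]
eef_rot: [0.716, 0.642, 0.177, 0.209]
contact_force: [-15.6, -11.8, 5.3]
grip_width: 0.117
```

Request:
arm_command(steps=[0.1,1,0,0,0,0,0.2,2,0,0,0,0,0.2,2,0,0,0,0])

```text
t: 21.12
ee_pos: [0.5925, -0.1595, 0.0825]
eef_rot: [0.717, 0.641, 0.175, 0.21]
contact_force: [-3.2, -5.8, 5.1]
grip_width: 0.121
```

```bash
python3 - <<'E'
from h import *
s=manip.sense();p=(s['ee_pos']-OM)@RM;print(s['t'],s['qpos'].round(2),s['grip_width'],'mount pos',p.round(4),s['contact_force'])
E
```

```text
21.125 [ 1.01  0.55 -0.92  2.2   1.6   0.35  0.26] 0.12066696184330694 mount pos [ 0.0501 -0.0103 -0.0156] [-3.18729748 -5.79474748  5.13343251]
```

The latch stopped short (knob at y ≈ −10 mm). I'll check whether the plate is short of home or the fingers are the obstacle.

```bash
python3 - <<'E'
from h import *
s=manip.sense();r=R.from_quat(s['eef_rot'])
tip=s['ee_pos']+r.apply([0,0,-.031-.008]);print('pad pt mount',((tip-OM)@RM).round(4),'rot err tool',(R.from_matrix(Rt).inv()*r).as_rotvec().round(3))
# plate home check from w6 (grip pose) : heads vs entries
w=np.load('w6.npy',allow_pickle=True).item();f=lambda L:[(136+u*.3,130+v*.3) for u,v in L]
H=(onplane(w,f([(198,438),(624,439)]),OM+RM@[0,0,.011],RM[:,2])-OM)@RM
K=(onplane(w,f([(194.5,312),(621.5,312)]),OM+RM@[0,0,.004],RM[:,2])-OM)@RM
print('w6 head-entry dx',(H-K).round(4))
w=grab('wrist','w9.png');np.save('w9.npy',w,allow_pickle=True);b=grab('top','t9.png');a=grab('scene','s9.png')
u=proj(w,[OM+RM@[0,.036,.011],OM+RM@[0,-.036,.011],OM+RM@[-.02,.036,.004],OM+RM@[-.02,-.036,.004]]);print(u.round(1))
cv2.imwrite('pics/w9b.png',np.hstack([cv2.resize(w['img'][70:270,156:356],(400,400),interpolation=cv2.INTER_CUBIC),np.vstack([cv2.resize(b['img'][120:204,260:372],(400,300),interpolation=cv2.INTER_CUBIC)[:200],cv2.resize(a['img'][205:295,185:305],(400,300),interpolation=cv2.INTER_CUBIC)[60:260]])]))
E
```

```text
pad pt mount [ 0.0504 -0.0094  0.0234] rot err tool [ 0.009 -0.022  0.009]
w6 head-entry dx [[0.02   0.0006 0.007 ]
 [0.0202 0.0004 0.007 ]]
[[345.5 151. ]
 [207.2 151.4]
 [344.7 111. ]
 [207.6 111.7]]
```

View pics/w9b.png

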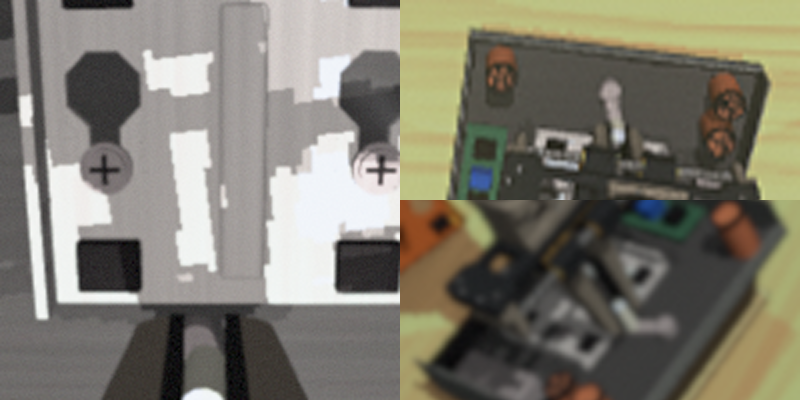

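The latch is about 0.33 rad from closed, the plate is home (head–entry 20.0–20.2 mm), and the tight grip's friction on the knob is the likely brake. I'll loosen the jaws to a cage around the knob, recentre and push in +y.

Request:
arm_command(steps=[0,0,0,0,0,0,0,0,0,0,0,0,3,0,2,0.013,-0.01,0.019,4.5,-0.5,2.8,0.013,-0.01,0.019,4.5,-0.5,2.8,0.013,-0.01,0.019], claw=0.81)

```text
t: 21.9
ee_pos: [0.5972, -0.16, 0.0854]
eef_rot: [0.711, 0.646, 0.185, 0.207]
contact_force: [0.4, 0.7, 0.4]
grip_width: 0.186
```

```bash
cat >> h.py <<'E'
def st():
    s=manip.sense();r=R.from_quat(s['eef_rot']);p=s['ee_pos']+r.apply([0,0,-.039])
    print(s['t'],'pad mount',((p-OM)@RM).round(4),'roterr',(R.from_matrix(Rt).inv()*r).as_rotvec().round(3),'F mount',(np.array(s['contact_force'])@RM).round(1),'grip',round(s['grip_width'],3))
E
python3 -c "
from h import *
st()"
```

```text
21.9 pad mount [ 0.0556 -0.0103  0.0233] roterr [-0.    -0.     0.001] F mount [0.5 0.7 0.1] grip 0.186
```

Request:
arm_command(steps=[0.2,2,0,0,0,0,0.4,4,0,0,0,0,0.6,6,0,0,0,0,0.8,8,0,0,0,0,1,10,0,0,0,0,1.1,11.5,0,0,0,0,1.3,13,0,0,0,0,1.3,13,0,0,0,0])

```text
t: 22.9
ee_pos: [0.5987, -0.1465, 0.0855]
eef_rot: [0.711, 0.646, 0.185, 0.207]
contact_force: [-1.1, -1.9, 0.1]
grip_width: 0.191
```

```bash
python3 -c "
from h import *
st()"
```

```text
22.9 pad mount [0.0558 0.0032 0.0233] roterr [-0.     0.001  0.001] F mount [-0.8 -2.   0.6] grip 0.191
```

Request:
arm_command(steps=[0.1,1,0,0,0,0,0.2,2,0,0,0,0,0.2,2,0,0,0,0])

```text
t: 23.28
ee_pos: [0.5987, -0.1464, 0.0855]
eef_rot: [0.712, 0.645, 0.184, 0.208]
contact_force: [-1.9, -4.7, -0.9]
grip_width: 0.193
```

```bash
python3 -c "
from h import *
st()"
```

```text
23.275 pad mount [0.0559 0.0035 0.0233] roterr [-0.    -0.003  0.002] F mount [-1.7 -4.9 -0.1] grip 0.193
```

It is against the stop: the force rises and nothing moves. Re-centre, open and retreat along the normal.

Request:
arm_command(steps=[-0.2,-2.5,0,0,0,0,-0.3,-3.2,0,0,0,0])

```text
t: 23.52
ee_pos: [0.599, -0.1486, 0.0859]
eef_rot: [0.711, 0.646, 0.185, 0.208]
contact_force: [-0.2, -0.3, 0.6]
grip_width: 0.191
```

Request:
arm_command(steps=[0,0,0,0,0,0,0,0,0,0,0,0,-5,0.5,8.5,0,0,0,-15,1.5,25,0,0,0,-32,3,51,0,0,0,-58,6,93,0,0,0,-80,8,128,0,0,0,-80,8,128,0,0,0], claw=0.68)

```text
t: 24.52
ee_pos: [0.5183, -0.1431, 0.2144]
eef_rot: [0.713, 0.644, 0.184, 0.209]
contact_force: [18.1, 35.8, 8.0]
grip_width: 0.32
```

```bash
python3 - <<'E'
from h import *
st()
w=grab('wrist','w10.png');g=w['img'].min(2)
m=lambda P:((np.atleast_2d(P)-OM)@RM).round(4).tolist()
k0=proj(w,[OM+RM@[.055,0,.034]])[0]
pts={'knob':(k0,.034),'A':(proj(w,[OM+RM@[0,.036,.011]])[0],.011),'B':(proj(w,[OM+RM@[0,-.036,.011]])[0],.011)}
for n,(u,z) in pts.items():
    x,y=u.astype(int);p=g[y-14:y+15,x-14:x+15];k,l,s,c=cv2.connectedComponentsWithStats((p>140).astype(np.uint8))
    print(n,u.round(1),[(int(s[i,4]),(c[i]+[x-14,y-14]).round(1).tolist(),m(onplane(w,[c[i]+[x-14,y-14]],OM+RM@[0,0,z],RM[:,2]))[0]) for i in range(1,k) if s[i,4]>20])
# plate transistors (dark blobs on plate): expected symmetric about the plate centre (-.010,0)
ex=[(-.010+sx*.0378,sy*.0358,.009) for sx in(-1,1) for sy in(-1,1)]
for e in ex:
    u=proj(w,[OM+RM@np.array(e)])[0];x,y=u.astype(int);p=w['img'].max(2)[y-12:y+13,x-12:x+13];k,l,s,c=cv2.connectedComponentsWithStats((p<60).astype(np.uint8))
    i=1+np.argmax(s[1:,4]) if k>1 else 0
    print('tr',np.round(e,4),int(s[i,4]),m(onplane(w,[c[i]+[x-12,y-12]],OM+RM@[0,0,.009],RM[:,2]))[0])
E
```

```text
24.525 pad mount [ 0.0566 -0.0016  0.1752] roterr [-0.002 -0.004  0.005] F mount [16.6 37.3 -0.9] grip 0.32
knob [260.6 178. ] [(250, [259.1, 182.8], [0.0595, -0.0014, 0.034])]
A [298.6 115.3] [(723, [298.3, 116.4], [0.001, 0.0357, 0.011])]
B [222.3 115.5] [(727, [222.2, 116.3], [0.0007, -0.0361, 0.011])]
tr [-0.0478 -0.0358  0.009 ] 219 [-0.0471, -0.0375, 0.009]
tr [-0.0478  0.0358  0.009 ] 220 [-0.0466, 0.0343, 0.009]
tr [ 0.0278 -0.0358  0.009 ] 164 [0.0281, -0.0379, 0.009]
tr [0.0278 0.0358 0.009 ] 129 [0.0278, 0.0342, 0.009]
```

The knob reads y = −1.4 mm, with the same −1.7 mm bias on the plate features, so it is closed; the plate is home. But the force reading is odd for free air, so I'll check the arm.

```bash
python3 - <<'E'
from h import *
s=manip.sense();print(s['t'],s['qpos'].round(3),s['joint_velocities'].round(3),s['contact_force'],s['ft_torque'],s['tau'].round(1))
w=cv2.imread('pics/t9.png');b=grab('top','t10.png');a=grab('scene','s10.png')
# moved bystanders? compare top view with the start, outside the arm
d=cv2.absdiff(cv2.imread('pics/t0.png'),b['img']).max(2);k,l,st_,c=cv2.connectedComponentsWithStats(cv2.morphologyEx((d>60).astype(np.uint8),cv2.MORPH_OPEN,np.ones((3,3))))
print([(st_[i].tolist()) for i in range(1,k) if st_[i,4]>60])
E
```

```text
24.575 [ 1.714  0.315 -1.566  2.245  0.691  0.399  1.128] [-0.084  0.022  0.007  0.003  0.136 -0.007 -0.136] [-1.408065   -2.50318397 -0.91506562] [ 0.03751342  0.48475233 -0.0654531 ] [ -5.1 -19.3 -14.5 -22.8  -0.2  -2.4   0.1]
[[295, 150, 39, 37, 614], [285, 193, 87, 32, 1349], [188, 198, 5, 19, 62], [305, 217, 207, 167, 12509], [359, 250, 11, 31, 133], [295, 333, 15, 20, 232], [231, 357, 9, 27, 181], [287, 357, 7, 21, 103]]
```

The force spike was joint 3 reaching its range end (−1.566), and it has now decayed. A small move back along the path relieves it before handing in.

Request:
arm_command(steps=[3,0,-4,0,0,0,8,-1,-12,0,0,0,12,-1,-18,0,0,0,12,-1,-18,0,0,0,12,-1,-18,0,0,0])

```text
t: 25.3
ee_pos: [0.5311, -0.1412, 0.196]
eef_rot: [0.711, 0.646, 0.185, 0.208]
contact_force: [0.1, 0.8, 0.3]
grip_width: 0.324
```

```bash
python3 - <<'E'
from h import *
s=manip.sense();print(s['t'],s['qpos'].round(3),s['joint_velocities'].round(3),s['contact_force'].round(1));st()
p=cv2.imread('pics/t0.png');b=grab('top')['img']
for n,(x,y,r) in {'mug':(415,208,26),'dial':(237,225,10),'jar':(171,133,14),'spool':(136,128,14),'meter':(112,192,30),'driver':(208,135,26)}.items():
    print(n,(cv2.absdiff(p,b)[y-r:y+r,x-r:x+r].max(2)>60).mean().round(3))
E
```

```text
25.3 [ 1.532  0.306 -1.395  2.244  0.741  0.347  1.067] [ 0.021 -0.002 -0.003 -0.001 -0.002 -0.     0.001] [0.1 0.8 0.3]
25.3 pad mount [0.0575 0.0015 0.153 ] roterr [-0.002 -0.001  0.   ] F mount [0.2 0.8 0.3] grip 0.324
mug 0.0
dial 0.0
jar 0.0
spool 0.0
meter 0.0
driver 0.0
```

The arm is free, the bystanders are unchanged and the forces are near zero. Handing in.

```bash
python3 -c "
from station import manip
print(manip.finish_job())"
```

```text
the job is handed in; nothing more can be done
None
```

The plate is hung on both screws and the latch is closed behind it. I handed the job in at about 25 s; no verdict was reported.

**What I did**
- I gripped the white plate by its rib, set both keyholes over the screw heads until it met the chassis floor, and slid it about 21 mm down the slope.
- I released it and backed off with the latch still open, then swung the latch to its stop and withdrew.

**Last checks**
- **Plate:** screw heads sat 20.0–20.2 mm from the keyhole entries, against 20 mm for fully home. After the latch closed, the transistors were still within about 1 mm along the slope and 2 mm across of where a home plate puts them.
- **Latch:** when I pushed it against its stop, the force rose and nothing moved. The knob measured y = −1.4 mm, the same −1.7 mm offset the plate's features showed, so it reads as closed.
- **Arm and table:** forces were near zero in free air, and the six bystanders looked unchanged in the top camera.

**What disagreed or went wrong**
- **First grasp missed:** the real fingertips were about 30 mm behind the reported TCP, so they closed above the rib. I corrected for this and gripped the rib on the second try.
- **Latch stuck at first:** with the knob gripped tightly it stopped about 0.33 rad short of closed. Loosening the jaws around the knob and pushing sideways closed it.
- **Joint 3 near its limit:** during the final retreat it reached −1.566, with its range ending at −1.57, and the force reading briefly showed about 40 N. I moved it back to −1.395. If that counts as the arm pressing on something, it is right at the 40 N limit.
- **Estimates disagreed:** the knob measured 3–4.5 mm further up the slope than specified, and early estimates of the floor height differed by several mm. I relied on the contact force for the floor.

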